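# Sweep loose caps into the dustpan

### The arm

A 6-joint arm with a two-finger parallel gripper is mounted at the origin on a cart in front of the work surface, level with it; the furniture and walls round the work are solid. World frame = base frame: x ahead of the robot, y to its left, z up, the work surface at z = 0. Lengths are in m, angles in degrees, forces in N, time in s.
With the tool pointing down it reaches from about 0.4 to 0.825 m from the base axis. Payload 7 kg.
Tool frame: the origin (TCP) lies on the centre line of the jaws, within the pads' length; the fingertips stand 22 mm ahead of it and the grasp point (between the pads) lies 3 mm ahead of it; z points along the fingers, y is the line along which they close (so a half turn about z gives the same grasp; the last joint's range is limited). The gripper opens to 88 mm and grips with 3 to 60 N. Pads are 19 mm wide; open, the fingers measure 130 mm over their backs; the gripper's body (78 mm by 193 mm) begins 47 mm behind the grasp point.
Start: joints at [89.846, 20.546, 0.682, 0, -70.136, -16.507], TCP at [0.194, 0.647, 0.249] pointing down, gripper open.
Joint ranges: [-176.03, 176.03], [-82.01, 121.73], [-58.28, 71.71], [-173.87, 95.51], [-174.79, -0.11], [-173.66, 173.66]. Speed limits (degrees/s): [136.94, 136.94, 172.46, 180, 180, 180].

### API

Orientations are given as [roll, pitch, yaw] about the fixed x, y, z axes, in that order (R = Rz(yaw) Ry(pitch) Rx(roll)).
In Python, from plant import get_state, cams, r gives the robot as it stands.
- The arm moves only by the tool apply_moves, never from a script. Its argument "targets" is a list of rows, each an object with "dp": the shift along the world's x, y, z in m, a list of three; "yaw": the turn about the world's z in degrees. In form: [{"dp": [x, y, z], "yaw": yaw}, ...]. A call has 1 to 20 rows; each row is the pose to reach, as a shift and turn from the pose commanded when the call began; what a row does not reach only later rows make up. A row lasts 1/12 s, in which the tool goes at most 41.7 mm and 7.16 degrees, less where a joint would pass 70% of its speed; a pose out of reach is approached as far as the arm can. A call with a gripper value outside its range is refused whole. "grip" is the gripper command: -1 is fully open, 1 is shut, values between are in proportion, set as the call begins (left out, the last holds). The fingers move at their own pace and stop on an object; "squeeze" is the grip in N (left out, the last holds). Time passes only in rows, so rows that repeat a pose let the fingers close. It gives the time, the measured TCP pose, the force, the opening and the grip force at its end, in the units of the state.
- get_state(): the state, without advancing time (a new reading comes with each control period).
- cams.capture(name): name is "side" or "top"; returns a dict with "image" (400x640x3 uint8, red, green, blue), "range_z" (400x640 float32, m along the optical axis (not along the pixel's ray), 0 where there is no reading), "fx", "fy", "cx", "cy" (pixels), "k1" (the pictures are not rectified: a ray, as slopes to the right and down, at radius r is drawn at 1 + k1 r^2 times it, then the intrinsics apply), "R" (3x3) and "t" (3): a world point X has camera coordinates R X + t. Camera axes: x right, y down, z forward; pixel columns grow to the right and rows downward; lengths in m; the calibration is good to about 2 mm. A picture is of the moment at which its call begins.
- r.close_job(): hands the job in; it is judged then, once.
The state is a dict: "time_s": time; "joints": joint angles; "qd": joint speeds; "joint_torque": joint torques, N m; "tcp_pos": TCP position; "eef_rot": TCP orientation; "contact_force": force on the tool from outside, world axes, zero at the start; "moment": the same for the moment, N m; "gripper_width": finger opening in m; "gripper_force": force on a finger pad.
Only numpy, scipy, OpenCV 4.12 (cv2) and the standard library are available. Lean on these libraries where they do the work, as an engineer would, in place of code of your own. Each camera call takes 0.05 s, during which the arm holds its last target. There are 200 camera calls.

### The job

Sweep the three loose orange screw caps over the desk top into the green dustpan with the fingertips, through its open front, until every cap lies flat on the pan's floor, all of it behind the sloping front lip. Only push the caps along: do not pick up, lift or squeeze any of them. Leave the red marker that lies among them, the timer and the tape roll where they are.

Things in the scene. Friction and masses are not known exactly. Their poses are not given: they have to be found in the camera images.
- cap_a_mid (a point): centre (half-way up) of one orange screw cap: a flat disc with a ribbed edge and a white spot on top, 32 mm across, 16 mm high, 20 g, lying flat and loose on the desk; it slides without rolling
- cap_b_mid (a point): centre of a second cap, the same as the first
- cap_c_mid (a point): centre of a third cap, the same as the first
- dustpan: green dustpan, fixed. Origin: middle of its straight front edge, at desk height; x points into the pan (roughly world -y), y along the front edge, z up. Inside 250 mm wide (y +-0.125), 120 mm deep (x 0 to 0.12). The first 20 mm are a ramp from the desk up to the flat floor, 2 mm high. Back and side walls 4 mm thick, 30 mm high (sides 14 mm over the ramp); handle behind the back wall.
- marker_red: red marker with a white barrel end, 133 x 19 mm, 17 mm high, lying loose in the row among the caps, its length (its own x axis) nearly along world y. Origin: centre of its underside. Bystander: not to be moved
- timer: white kitchen timer, 65 x 65 mm, 20 mm high, lying loose to the robot's left of the caps. Origin: centre of its underside. Bystander: not to be moved
- tape_roll: beige roll of tape lying flat and loose to the robot's left of the caps, 82 mm across, 18 mm high. Origin: centre of its underside. Bystander: not to be moved
Things that resemble listed ones, but are neither listed nor needed, are in the scene too. Leave any blue look-alike of the part that bears cap_b_mid alone.

How it is judged:
By the outcome, as a careful person would: the job done as asked, in the order asked, and still so for the second after the job is handed in, with the robot touching nothing.
It also fails if it takes over 67 s, if anything falls off the work surface, if the arm or the gripper's body presses on something with over 40 N, if the wrist force passes 120 N, or if a joint passes its speed limit or range.

## Working session

There is one attempt and no reset: what is moved stays moved. The work goes in short steps, Python scripts to look and compute and a tool call to move; the robot and the scene stay as the last step left them, time stands still between calls to the robot, and variables do not carry over. Pictures are saved under pics/ and viewed, at most 10 in all, crops included, and the job is handed in when it is done.

Besides the shell and the picture viewer there is one more tool, called after "Request:" by a JSON object that holds its "fn" and its "kwargs". apply_moves: Moves the arm, as the interface text tells. Its arguments: {"type":"object","properties":{"targets":{"type":"array","items":{"type":"object","properties":{"dp":{"type":"array","items":{"type":"number"}},"yaw":{"type":"number"}}}},"grip":{"type":"number"},"squeeze":{"type":"number"}},"required":["targets"]}

```bash
mkdir -p pics
cat > h.py <<'E'
import numpy as np, cv2
from plant import get_state, cams, r
def world(c,u,v,z):
    p=np.array([(u-c['cx'])/c['fx'],(v-c['cy'])/c['fy']]); s=p.copy()
    for _ in range(10): s=p/(1+c['k1']*(s@s))
    R=np.array(c['R']);t=np.array(c['t']); o=-R.T@t; d=R.T@np.array([s[0],s[1],1]); 
    return (o+d*(z-o[2])/d[2])
def blobs(c,lo,hi,amin=60):
    m=cv2.inRange(cv2.cvtColor(c['image'],cv2.COLOR_RGB2HSV),lo,hi)
    m=cv2.morphologyEx(m,cv2.MORPH_CLOSE,np.ones((5,5)))
    cs,_=cv2.findContours(m,cv2.RETR_EXTERNAL,cv2.CHAIN_APPROX_NONE)
    return [k for k in cs if cv2.contourArea(k)>amin]
E
python3 - <<'E'
from h import *
s=get_state();print(s['time_s'],s['tcp_pos'],s['eef_rot'],s['gripper_width'])
for n in('top','side'):
    c=cams.capture(n);cv2.imwrite(f'pics/{n}0.png',c['image'][:,:,::-1])
    print(n,c['fx'],-np.array(c['R']).T@c['t'],np.array(c['R'])[2])
E
```

```text
0.0 [0.19340226 0.64623023 0.24763617] [ 1.79904860e+02 -7.92686641e-03 -1.66680649e+01] 0.0879799058329697
top 498.50067332171125 [ 0.45310434 -0.00858438  1.04163027] [ 0.08016052 -0.01815811 -0.99661656]
side 436.5969462029643 [0.39908916 0.73730154 0.39352762] [ 0.17946477 -0.8914122  -0.41614502]
```

View pics/top0.png

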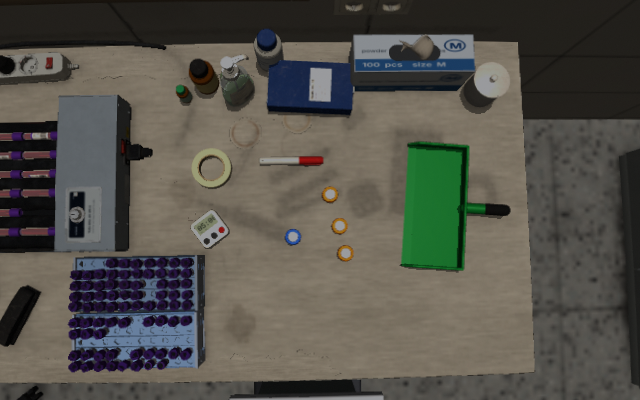

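View pics/side0.png

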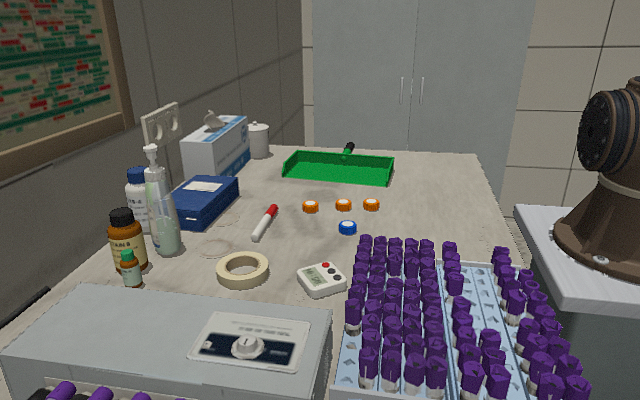

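The top view shows the orange caps at (330,194), (339,226) and (345,253). The marker is at (291,160), the blue cap at (292,237), and the pan's open front is near column 405, rows 143–267. The side view agrees. Next I'll get world positions.

Run:
```python
from h import *
for n in('top','side'):
    c=cams.capture(n)
    for nm,lo,hi,z in(('orange',(8,150,120),(20,255,255),.010),('blue',(105,150,100),(120,255,255),.01),('red',(0,170,100),(5,255,255),.009),('green',(55,150,60),(70,255,255),0.0)):
        for k in blobs(c,lo,hi):
            u,v=k[:,0].mean(0); (u,v),_=cv2.minEnclosingCircle(k)
            if n=='side' and nm in('green',): continue
            x,y,w,h=cv2.boundingRect(k)
            print(n,nm,int(u),int(v),world(c,u,v,z).round(4), (x,y,w,h))
            if nm=='green' and n=='top' and w>40:
                q=cv2.approxPolyDP(cv2.convexHull(k),4,True)[:,0]
                for p in q: print('  ',p,world(c,*p,0).round(3),world(c,*p,.014).round(3),world(c,*p,.03).round(3))
    if n=='top':
        for p in((261,161),(323,160),(323,164)): print('marker',world(c,*p,.009).round(3))
```

```text
top orange 345 252 [ 0.4442 -0.0866  0.01  ] (338, 245, 15, 16)
top orange 339 225 [ 0.5011 -0.0752  0.01  ] (332, 218, 16, 15)
top orange 329 193 [ 0.5664 -0.056   0.01  ] (322, 187, 16, 14)
top blue 292 236 [0.4791 0.0223 0.01  ] (285, 229, 16, 15)
top blue 371 66 [ 0.8407 -0.1504  0.01  ] (362, 62, 19, 9)
top blue 442 62 [ 0.8479 -0.3044  0.01  ] (412, 59, 61, 9)
top red 310 159 [ 0.6396 -0.0184  0.009 ] (300, 157, 23, 6)
top green 436 206 [ 0.5383 -0.2813  0.    ] (402, 142, 84, 128)
   [411 143] [ 0.674 -0.233  0.   ] [ 0.671 -0.23   0.014] [ 0.668 -0.226  0.03 ]
   [468 146] [ 0.666 -0.356  0.   ] [ 0.664 -0.351  0.014] [ 0.66  -0.346  0.03 ]
   [485 208] [ 0.533 -0.386  0.   ] [ 0.532 -0.381  0.014] [ 0.53  -0.376  0.03 ]
   [462 269] [ 0.405 -0.332  0.   ] [ 0.406 -0.327  0.014] [ 0.406 -0.322  0.03 ]
   [402 265] [ 0.416 -0.205  0.   ] [ 0.416 -0.202  0.014] [ 0.417 -0.199  0.03 ]
marker [0.638 0.086 0.009]
marker [ 0.638 -0.044  0.009]
marker [ 0.63  -0.044  0.009]
side orange 121 229 [0.8907 0.1039 0.01  ] (108, 225, 27, 10)
side orange 310 206 [ 0.5648 -0.051   0.01  ] (303, 200, 15, 13)
side orange 342 204 [ 0.4996 -0.0688  0.01  ] (335, 199, 16, 12)
side orange 370 204 [ 0.444  -0.0796  0.01  ] (363, 198, 16, 13)
side blue 347 227 [0.4791 0.0278 0.01  ] (339, 221, 17, 14)
side blue 205 191 [ 0.8093 -0.09    0.01  ] (172, 176, 65, 37)
side red 271 209 [ 0.6377 -0.0235  0.009 ] (266, 204, 12, 13)
```

Request:
{"fn": "apply_moves", "kwargs": {"targets": [{"dp": [0.018,-0.033,0],"yaw": -3.5},{"dp": [0.037,-0.065,0],"yaw": -7},{"dp": [0.055,-0.098,0],"yaw": -10.5},{"dp": [0.074,-0.13,0],"yaw": -14},{"dp": [0.092,-0.163,0],"yaw": -17.5},{"dp": [0.11,-0.195,0],"yaw": -21},{"dp": [0.129,-0.228,0],"yaw": -24.5},{"dp": [0.147,-0.26,0],"yaw": -28},{"dp": [0.166,-0.293,0],"yaw": -31.5},{"dp": [0.184,-0.325,0],"yaw": -35},{"dp": [0.202,-0.358,0],"yaw": -38.5},{"dp": [0.221,-0.39,0],"yaw": -42},{"dp": [0.239,-0.423,-0.01],"yaw": -45.5},{"dp": [0.258,-0.455,-0.03],"yaw": -49},{"dp": [0.276,-0.488,-0.05],"yaw": -52.5},{"dp": [0.295,-0.52,-0.07],"yaw": -56},{"dp": [0.313,-0.553,-0.09],"yaw": -59.5},{"dp": [0.332,-0.585,-0.1],"yaw": -63},{"dp": [0.35,-0.618,-0.1],"yaw": -66},{"dp": [0.367,-0.655,-0.1],"yaw": -67}], "grip": 0.6}}

```text
time_s: 1.87
tcp_pos: [0.5608, -0.0101, 0.1474]
eef_rot: [179.9, -0.0, -83.8]
contact_force: [1.4, 1.0, 0.0]
gripper_width: 0.0176
gripper_force: 0.0
```

Request:
{"fn": "apply_moves", "kwargs": {"targets": [{"dp": [0,0,-0.03],"yaw": 0},{"dp": [0,0,-0.06],"yaw": 0},{"dp": [0,0,-0.085],"yaw": 0},{"dp": [0,0,-0.105],"yaw": 0},{"dp": [0,0,-0.115],"yaw": 0},{"dp": [0,0,-0.119],"yaw": 0},{"dp": [0,0,-0.119],"yaw": 0}]}}

```text
time_s: 2.45
tcp_pos: [0.5603, -0.0084, 0.0291]
eef_rot: [179.9, -0.0, -83.6]
contact_force: [0.1, 0.3, 0.5]
gripper_width: 0.0174
gripper_force: 0.0
```

Run:
```python
from h import *
s=get_state();print(s['tcp_pos'],s['contact_force'])
c=cams.capture('side');cv2.imwrite('pics/s1.png',cv2.resize(c['image'][130:260,220:440,::-1],None,fx=3,fy=3))
```

```text
[ 0.5603498  -0.00838517  0.02907293] [0.06034235 0.2986751  0.47160084]
```

View pics/s1.png

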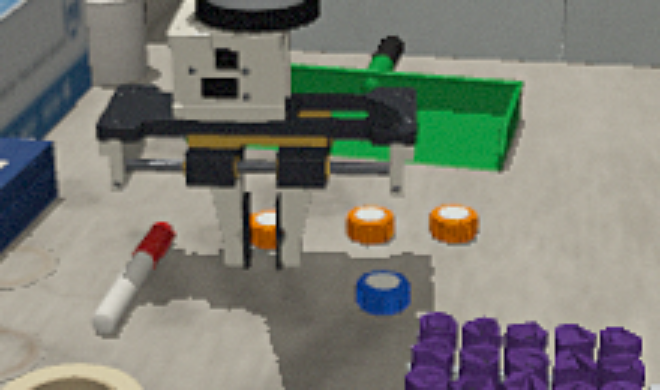

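The side crop shows the fingers at about (263,250), straddling cap C at (267,230). Cap C is centred in the gap and the marker is clear to the left, so I'll push.

Request:
{"fn": "apply_moves", "kwargs": {"targets": [{"dp": [0.001,-0.006,0],"yaw": 0},{"dp": [0.002,-0.014,0],"yaw": 0},{"dp": [0.003,-0.022,0],"yaw": 0},{"dp": [0.004,-0.03,0],"yaw": 0},{"dp": [0.005,-0.04,0],"yaw": 0},{"dp": [0.006,-0.05,0],"yaw": 0},{"dp": [0.008,-0.062,0],"yaw": 0},{"dp": [0.009,-0.074,0],"yaw": 0},{"dp": [0.011,-0.086,0],"yaw": 0},{"dp": [0.012,-0.098,0],"yaw": 0},{"dp": [0.014,-0.11,0],"yaw": 0},{"dp": [0.015,-0.122,0],"yaw": 0},{"dp": [0.017,-0.134,0],"yaw": 0},{"dp": [0.018,-0.144,0],"yaw": 0},{"dp": [0.019,-0.153,0],"yaw": 0},{"dp": [0.02,-0.16,0],"yaw": 0},{"dp": [0.02,-0.164,0],"yaw": 0}]}}

```text
time_s: 3.92
tcp_pos: [0.5807, -0.1734, 0.0295]
eef_rot: [180.0, -0.0, -83.7]
contact_force: [0.0, 1.5, 0.2]
gripper_width: 0.0176
gripper_force: 0.1
```

Run:
```python
from h import *
for n,a in(('side',(slice(130,260),slice(220,440))),('top',(slice(130,280),slice(260,500)))):
    c=cams.capture(n)
    for k in blobs(c,(8,150,120),(20,255,255),30):
        (u,v),_=cv2.minEnclosingCircle(k);print(n,world(c,u,v,.01).round(3))
    if n=='side':cv2.imwrite('pics/s2.png',cv2.resize(c['image'][a[0],a[1],::-1],None,fx=3,fy=3))
```

```text
side [0.817 0.202 0.01 ]
side [0.889 0.102 0.01 ]
side [ 0.499 -0.069  0.01 ]
side [ 0.444 -0.08   0.01 ]
top [ 0.444 -0.086  0.01 ]
top [ 0.5   -0.076  0.01 ]
```

View pics/s2.png

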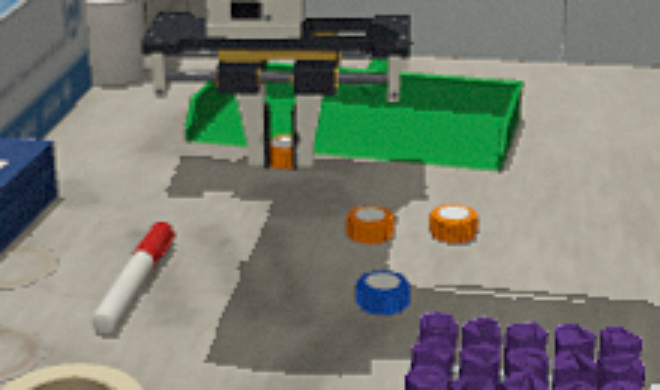

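The cap sits in the fingers at the pan's front edge, around (283,153), and the others haven't moved. I'll continue the push.

Request:
{"fn": "apply_moves", "kwargs": {"targets": [{"dp": [0.001,-0.006,0],"yaw": 0},{"dp": [0.002,-0.014,0],"yaw": 0},{"dp": [0.003,-0.022,0.001],"yaw": 0},{"dp": [0.004,-0.032,0.001],"yaw": 0},{"dp": [0.006,-0.042,0.001],"yaw": 0},{"dp": [0.007,-0.052,0.001],"yaw": 0},{"dp": [0.008,-0.062,0.001],"yaw": 0},{"dp": [0.01,-0.072,0.001],"yaw": 0},{"dp": [0.011,-0.081,0.001],"yaw": 0},{"dp": [0.012,-0.088,0.001],"yaw": 0},{"dp": [0.012,-0.093,0.001],"yaw": 0},{"dp": [0.013,-0.096,0.001],"yaw": 0},{"dp": [0.013,-0.096,0.001],"yaw": 0}]}}

```text
time_s: 5.1
tcp_pos: [0.5936, -0.2689, 0.0305]
eef_rot: [180.0, -0.0, -83.7]
contact_force: [-0.1, -0.4, -0.3]
gripper_width: 0.0174
gripper_force: 0.0
```

Request:
{"fn": "apply_moves", "kwargs": {"targets": [{"dp": [-0.001,0.01,0],"yaw": 0},{"dp": [-0.003,0.025,0.01],"yaw": 0},{"dp": [-0.005,0.04,0.04],"yaw": 0},{"dp": [-0.01,0.055,0.07],"yaw": 0},{"dp": [-0.025,0.085,0.07],"yaw": 0},{"dp": [-0.04,0.115,0.07],"yaw": 0},{"dp": [-0.06,0.145,0.07],"yaw": 0},{"dp": [-0.075,0.175,0.07],"yaw": 0},{"dp": [-0.09,0.205,0.07],"yaw": 0},{"dp": [-0.097,0.23,0.07],"yaw": 0},{"dp": [-0.099,0.238,0.07],"yaw": 0},{"dp": [-0.099,0.238,0.06],"yaw": 0},{"dp": [-0.099,0.238,0.035],"yaw": 0},{"dp": [-0.099,0.238,0.012],"yaw": 0},{"dp": [-0.099,0.238,0.001],"yaw": 0},{"dp": [-0.099,0.238,-0.001],"yaw": 0},{"dp": [-0.099,0.238,-0.001],"yaw": 0}]}}

```text
time_s: 6.52
tcp_pos: [0.4941, -0.0298, 0.0295]
eef_rot: [179.9, -0.0, -83.6]
contact_force: [0.1, -0.2, 0.4]
gripper_width: 0.0174
gripper_force: 0.0
```

Run:
```python
from h import *
c=cams.capture('side')
for k in blobs(c,(8,150,120),(20,255,255),15):
        (u,v),_=cv2.minEnclosingCircle(k);print(u,v,world(c,u,v,.012).round(3))
cv2.imwrite('pics/s3.png',cv2.resize(c['image'][130:260,220:440,::-1],None,fx=3,fy=3))
```

```text
127.5 261.5 [0.814 0.204 0.012]
122.0 229.5 [0.886 0.107 0.012]
342.5 204.5 [ 0.5   -0.064  0.012]
370.5 204.125 [ 0.444 -0.075  0.012]
```

View pics/s3.png

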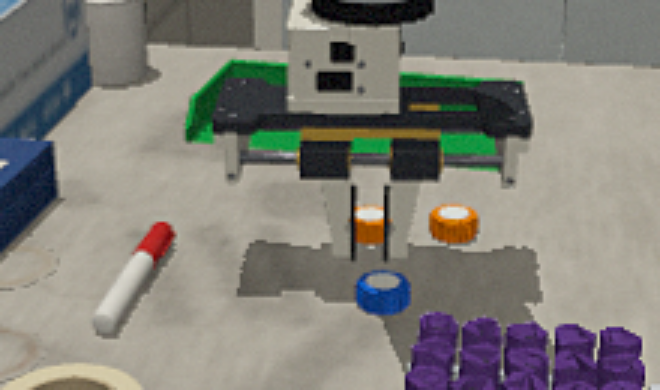

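Cap B, at crop (370,224), is centred between the fingers, and the blue cap and cap A are clear. Pushing B.

Request:
{"fn": "apply_moves", "kwargs": {"targets": [{"dp": [0.003,-0.006,0],"yaw": 0},{"dp": [0.005,-0.013,0],"yaw": 0},{"dp": [0.006,-0.021,0],"yaw": 0},{"dp": [0.007,-0.03,0],"yaw": 0},{"dp": [0.008,-0.04,0],"yaw": 0},{"dp": [0.009,-0.051,0],"yaw": 0},{"dp": [0.01,-0.063,0],"yaw": 0},{"dp": [0.011,-0.075,0],"yaw": 0},{"dp": [0.013,-0.088,0],"yaw": 0},{"dp": [0.015,-0.101,0],"yaw": 0},{"dp": [0.016,-0.114,0],"yaw": 0},{"dp": [0.018,-0.127,0],"yaw": 0},{"dp": [0.019,-0.14,0],"yaw": 0},{"dp": [0.021,-0.153,0.001],"yaw": 0},{"dp": [0.022,-0.166,0.001],"yaw": 0},{"dp": [0.024,-0.179,0.001],"yaw": 0},{"dp": [0.026,-0.192,0.001],"yaw": 0},{"dp": [0.027,-0.205,0.001],"yaw": 0},{"dp": [0.028,-0.217,0.001],"yaw": 0},{"dp": [0.029,-0.226,0.001],"yaw": 0}]}}

```text
time_s: 8.23
tcp_pos: [0.5235, -0.2579, 0.0304]
eef_rot: [180.0, 0.0, -83.7]
contact_force: [0.4, -0.2, 0.6]
gripper_width: 0.0177
gripper_force: 0.1
```

Request:
{"fn": "apply_moves", "kwargs": {"targets": [{"dp": [0,-0.004,0],"yaw": 0},{"dp": [0.001,-0.006,0],"yaw": 0},{"dp": [0.001,-0.006,0],"yaw": 0}]}}

```text
time_s: 8.48
tcp_pos: [0.5245, -0.2626, 0.0305]
eef_rot: [180.0, 0.0, -83.7]
contact_force: [0.4, 0.3, -0.4]
gripper_width: 0.0178
gripper_force: 0.0
```

Request:
{"fn": "apply_moves", "kwargs": {"targets": [{"dp": [-0.001,0.01,0],"yaw": 0},{"dp": [-0.003,0.025,0.01],"yaw": 0},{"dp": [-0.005,0.04,0.04],"yaw": 0},{"dp": [-0.01,0.055,0.07],"yaw": 0},{"dp": [-0.025,0.085,0.07],"yaw": 0},{"dp": [-0.04,0.115,0.07],"yaw": 0},{"dp": [-0.055,0.145,0.07],"yaw": 0},{"dp": [-0.07,0.175,0.07],"yaw": 0},{"dp": [-0.08,0.203,0.07],"yaw": 0},{"dp": [-0.085,0.22,0.07],"yaw": 0},{"dp": [-0.085,0.222,0.07],"yaw": 0},{"dp": [-0.085,0.222,0.06],"yaw": 0},{"dp": [-0.085,0.222,0.035],"yaw": 0},{"dp": [-0.085,0.222,0.012],"yaw": 0},{"dp": [-0.085,0.222,0.001],"yaw": 0},{"dp": [-0.085,0.222,-0.001],"yaw": 0},{"dp": [-0.085,0.222,-0.001],"yaw": 0}]}}

```text
time_s: 9.9
tcp_pos: [0.439, -0.0403, 0.0291]
eef_rot: [179.9, -0.0, -83.6]
contact_force: [-0.8, -0.2, -0.3]
gripper_width: 0.0175
gripper_force: 0.0
```

Run:
```python
from h import *
c=cams.capture('side')
cv2.imwrite('pics/s4.png',cv2.resize(c['image'][130:260,220:440,::-1],None,fx=3,fy=3))
```

```text
(no output)
```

View pics/s4.png

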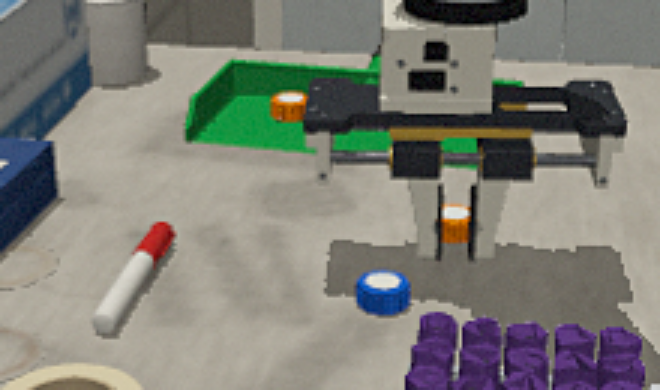

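One cap is visible in the pan at (289,107), and cap A is centred between the fingers at (455,223). Pushing A.

Request:
{"fn": "apply_moves", "kwargs": {"targets": [{"dp": [0.002,-0.006,0],"yaw": 0},{"dp": [0.003,-0.013,0],"yaw": 0},{"dp": [0.004,-0.021,0],"yaw": 0},{"dp": [0.005,-0.03,0],"yaw": 0},{"dp": [0.007,-0.04,0],"yaw": 0},{"dp": [0.008,-0.051,0],"yaw": 0},{"dp": [0.01,-0.063,0],"yaw": 0},{"dp": [0.012,-0.075,0],"yaw": 0},{"dp": [0.013,-0.087,0],"yaw": 0},{"dp": [0.015,-0.099,0],"yaw": 0},{"dp": [0.017,-0.111,0],"yaw": 0},{"dp": [0.019,-0.123,0],"yaw": 0},{"dp": [0.02,-0.135,0],"yaw": 0},{"dp": [0.021,-0.147,0.001],"yaw": 0},{"dp": [0.022,-0.159,0.001],"yaw": 0},{"dp": [0.023,-0.171,0.001],"yaw": 0},{"dp": [0.024,-0.183,0.001],"yaw": 0},{"dp": [0.025,-0.195,0.001],"yaw": 0},{"dp": [0.025,-0.205,0.001],"yaw": 0},{"dp": [0.025,-0.212,0.001],"yaw": 0}]}}

```text
time_s: 11.62
tcp_pos: [0.4644, -0.2539, 0.0305]
eef_rot: [-180.0, -0.0, -83.7]
contact_force: [0.1, -0.0, -0.0]
gripper_width: 0.0178
gripper_force: 0.1
```

Request:
{"fn": "apply_moves", "kwargs": {"targets": [{"dp": [0,-0.003,0],"yaw": 0},{"dp": [0,-0.004,0],"yaw": 0},{"dp": [0,-0.004,0],"yaw": 0},{"dp": [0,0.01,0],"yaw": 0},{"dp": [-0.002,0.025,0.01],"yaw": 0},{"dp": [-0.004,0.04,0.04],"yaw": 0},{"dp": [0,0.065,0.07],"yaw": 0},{"dp": [0,0.095,0.1],"yaw": 0},{"dp": [0,0.13,0.12],"yaw": 0},{"dp": [0,0.165,0.14],"yaw": 0},{"dp": [0,0.2,0.16],"yaw": 0},{"dp": [0,0.24,0.18],"yaw": 0},{"dp": [0,0.28,0.19],"yaw": 0},{"dp": [0,0.31,0.19],"yaw": 0},{"dp": [0,0.32,0.19],"yaw": 0},{"dp": [0,0.32,0.19],"yaw": 0}]}}

```text
time_s: 12.95
tcp_pos: [0.4643, 0.0703, 0.2208]
eef_rot: [-180.0, 0.0, -83.4]
contact_force: [0.7, -1.1, -0.5]
gripper_width: 0.0177
gripper_force: 0.0
```

Run:
```python
from h import *
c=cams.capture('top');M=np.array([.5435,-.2165])
for k in blobs(c,(8,150,120),(20,255,255),15):
        (u,v),_=cv2.minEnclosingCircle(k);w=world(c,u,v,.012)[:2];d=w-M
        print(w.round(3),'depth',(d@[-.105,-.9945]).round(3),'lat',(d@[.9945,-.105]).round(3))
cv2.imwrite('pics/t5.png',cv2.resize(c['image'][120:290,240:500,::-1],None,fx=3,fy=3))
```

```text
[ 0.468 -0.28 ] depth 0.072 lat -0.068
[ 0.528 -0.287] depth 0.071 lat -0.008
[ 0.597 -0.293] depth 0.07 lat 0.062
```

View pics/t5.png

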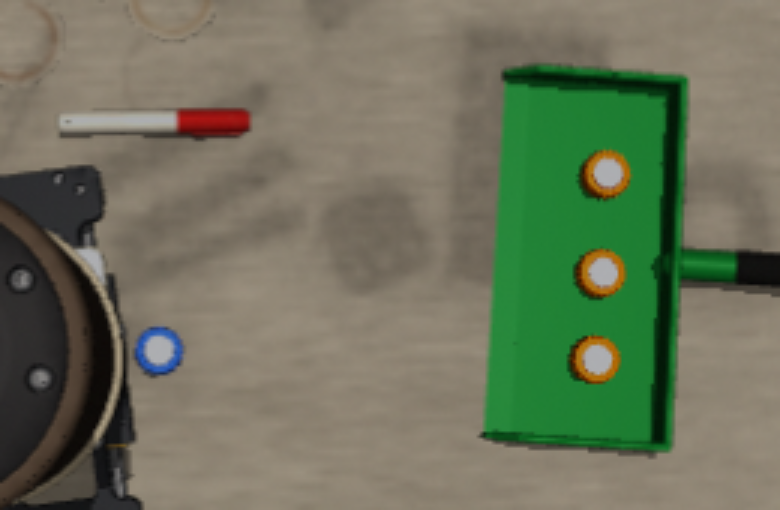

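All three caps lie flat in the pan at crop (607,173), (601,272) and (595,359). They are about 70 mm deep, well behind the lip. The marker and blue cap haven't moved, and the arm is clear.

```bash
python3 -c "
from h import *
print(r.close_job())"
```

```text
the job is handed in; nothing more can be done
None
```

All three orange caps lie flat on the dustpan floor, about 70 mm deep and well behind the lip; the marker and blue cap are unmoved, nothing went near the timer or tape roll, and the job was handed in at about 13 s of the 67 s allowed.

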